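Finish the drying layer and hold the blower gate half open

ROBOT

A 7-joint arm with a two-finger parallel gripper is mounted at the origin on the work surface. World frame = base frame: x ahead of the robot, y to its left, z up, the work surface at z = 0. Lengths are in m, angles in degrees, forces in N, time in s.
With the tool pointing down it reaches from about 0.35 to 0.9 m from the base axis. Payload 7.2 kg.
Tool frame: the origin (TCP) lies between the finger pads; the fingertips stand 11 mm ahead of it and the grasp point (between the pads) lies 8 mm behind it; z points along the fingers, y is the line along which they close (so a half turn about z gives the same grasp; the last joint's range is limited). The gripper opens to 85 mm and grips with 20 to 120 N. Pads are 22 mm wide; open, the fingers measure 114 mm over their backs; the gripper's body (76 mm by 85 mm) begins 54 mm behind the grasp point. The pads swing forward as they close: fully open they stand 13 mm farther back than shut.
Start: joints at [-77.361, 23.554, -0.728, 91.456, 0.321, 64.991, -4.71], TCP at [0.178, 0.599, 0.242] pointing down, gripper open.
Joint ranges: [-169.25, 169.25], [-16.82, 113.86], [-84.01, 82.57], [7.8, 145.47], [-59.2, 239.2], [7.22, 106.19], [-163.78, 163.78]. Speed limits (degrees/s): [136.94, 136.94, 172.46, 172.46, 180, 180, 180].

INTERFACE

Orientations are given as [roll, pitch, yaw] about the fixed x, y, z axes, in that order (R = Rz(yaw) Ry(pitch) Rx(roll)).
In Python, from cell import observe, vision, ticket gives the robot as it stands.
- The arm moves only by the shell command python3 -m creep 'ROWS'. ROWS is JSON, a list of rows, each an object with "turn": the turn, a rotation vector about the tool's x, y, z normalised to -1 to 1, where 1 is 180 degrees, a list of three; "translation": the shift along the tool's x, y, z normalised to -1 to 1, where 1 is 0.04 m, a list of three; "grip": the opening, from -1 (shut) to 1 (fully open), so that 0 is half open. A call has 1 to 10 rows; each row shifts and turns the commanded pose from where the row before left it, along the tool's axes as they then stand; what a row does not reach is not made up. A row lasts 1/10 s, in which the tool goes at most 50 mm and 8.59 degrees, less where a joint would pass 70% of its speed; a pose out of reach is approached as far as the arm can. A call with a number of a shift or a turn outside -1 to 1 is refused whole. A call with a gripper value outside its range is refused whole. The fingers move at their own pace and stop on an object; the grip force is fixed at half the most. Time passes only in rows, so rows that do not move let the fingers close. It gives the time, the measured TCP pose, the force, the opening and the grip force at its end, in the units of the state.
- observe(): the state, without advancing time (a new reading comes with each control period).
- vision.grab_frame(name): name is "scene" or "top"; returns the picture (384x512x3 uint8, red, green, blue); there is no depth.
- vision.camera_params(name): a dict with "intrinsics" (3x3 intrinsics, pixels), "k1" (the pictures are not rectified: a ray, as slopes to the right and down, at radius r is drawn at 1 + k1 r^2 times it, then the intrinsics apply), "position" and "rotation" of the camera in the world. Camera axes: x right, y down, z forward; pixel columns grow to the right and rows downward; lengths in m; the calibration is good to about 2 mm. A picture is of the moment at which its call begins. camera_params takes no time and is no camera call.
- ticket.hand_in(): hands the job in; it is judged then, once.
The state is a dict: "clock": time; "joint_positions": joint angles; "qd": joint speeds; "joint_efforts": joint torques, N m; "position": TCP position; "tool_rot": TCP orientation; "force": force on the tool from outside, world axes, zero at the start; "wrist_torque": the same for the moment, N m; "finger_gap": opening from 0.0 (shut) to 1.0 (fully open); "grip_force": force on a finger pad.
Only numpy, scipy, OpenCV 4.12 (cv2) and the standard library are available. Lean on these libraries where they do the work, as an engineer would, in place of code of your own. Each camera call takes 0.05 s, during which the arm holds its last target. There are 200 camera calls.

TASK

Finish the layer of washed riser blocks on the drying slab: lay the two loose blocks upright, squarely inside the two empty outlines beside the one already lying across, and let go of them. Then slide the blower's sprung gate from closed to half of its travel with the gripper and keep holding it there against its spring; the program finishes while still holding the gate. Do not disturb the block already on the slab or the other things on the bench.

Things in the scene. Friction and masses are not known exactly. Their poses are not given: they have to be found in the camera images.
- riser1_mid (a point): aluminium handlebar riser block, 84 mm long (its x), 38 mm wide (its y), 42 mm tall (its z, up), about 0.33 kg, the top a 36 mm wide saddle groove, 15 mm deep, running across the middle between two 24 mm end lugs that each carry a dark bolt hole. This point is the block's centre, 21 mm above its underside. It starts loose on the bench, upright, to the right of the slab.
- riser2_mid (a point): aluminium handlebar riser block, 84 mm long (its x), 38 mm wide (its y), 42 mm tall (its z, up), about 0.33 kg, the top a 36 mm wide saddle groove, 15 mm deep, running across the middle between two 24 mm end lugs that each carry a dark bolt hole. This point is the block's centre, 21 mm above its underside. The other loose block: either goes in either empty berth, either way round.
- riser3_mid (a point): aluminium handlebar riser block, 84 mm long (its x), 38 mm wide (its y), 42 mm tall (its z, up), about 0.33 kg, the top a 36 mm wide saddle groove, 15 mm deep, running across the middle between two 24 mm end lugs that each carry a dark bolt hole. This point is the block's centre, 21 mm above its underside. It already lies in the crosswise berth and stays there.
- slab_mid (a point): wooden drying slab, fixed to the bench, 170 mm (x) by 156 mm (y), 15 mm thick, with three dark-outlined rectangular berths of 96 x 50 mm drawn flat on its top. This point is the centre of its top face; z up.
- berth_a (a point): centre of an empty lengthwise berth on the slab's top face; its x is the way a block's length must lie (along the slab's x). The two lengthwise berths lie side by side, 82 mm apart between centres, so that blocks in them leave a 44 mm gap.
- berth_b (a point): centre of the other empty lengthwise berth; as the first, on the slab's -y side.
- berth_c (a point): centre of the crosswise berth, beyond the ends of the two lengthwise ones (slab's +x end); the third block already lies here, length along the slab's y. An 18 mm gap separates it from blocks in the other berths.
- blower: air blower fixed at the left of the bench: grey steel box 160 mm deep (x), 240 mm wide (y), 120 mm tall, its outlet in the front face (its -x, towards the slab); a fan drum behind rises to 152 mm. Origin at the centre of the box's underside. Three lines on the box top mark closed, half (the longest line) and fully open for the middle of the tab.
- gate_grip (a point): centre of the gate's black upright tab, on the blower's top, moving with it. The tab is 14 mm thick along its y (the slide direction; +y opens, roughly towards the robot), 36 mm wide along its x, and stands from 3 to 49 mm above the box top; this point is 27 mm above the box top, 147 mm above the bench. Free space all round it above the box top.
- gate (a joint): travel of the gate along the +y of gate_grip, in m: 0 closed (its start), 0.070 fully open, 0.035 half. A spring always pulls it shut: 3.6 N at closed, rising evenly to 16.2 N fully open, about 10 N at half.
- spray_can: spray can, 60 mm across, 180 mm tall, standing upright at the far side; origin at the centre of its foot. Not part of the job.
- bottle: clear bottle, 68 mm across, 200 mm tall, standing upright at the far side; origin at the centre of its foot. Not part of the job.
- bush: plain round aluminium bush, 32 mm across, 36 mm tall, standing near the loose blocks; origin at the centre of its foot. Not part of the job.
- collar: steel ring 42 mm across, 18 mm tall, lying on the bench near the slab's corner nearest robot and blower; origin at the centre of its underside. Not part of the job.
- wrench: wrench 170 mm long lying between the robot and the loose blocks; origin at its underside near its middle. Not part of the job.
- screwdriver: screwdriver 200 mm long lying beyond the loose blocks; origin at its underside near its middle. Not part of the job.
- nut_tray: open steel tray 100 x 140 x 30 mm at the far side; origin at the centre of its underside. Not part of the job.
Not all that is in view belongs to the job. What is shaped like the part that bears riser1_mid but yellow is not meant. Leave any green or pink look-alike of the part that bears riser2_mid alone.

How it is judged (in metres and radians):
On the way, in this order (a step that is already met when the one before it is completed fails the run):
1. both loose blocks lie in the two empty berths, released, the third in its own (((horizontal distance between riser1_mid and berth_a below 0.01 m and angle between the x axis of each of riser1_mid, riser2_mid and the x axis of slab_mid, either way round below 0.17 rad and z of riser1_mid in the frame of slab_mid between 0.017 and 0.025 m and angle between each of riser1_mid, riser2_mid's own z axis and vertical below 0.1 rad and horizontal distance between riser2_mid and berth_b below 0.01 m and z of riser2_mid in the frame of slab_mid between 0.017 and 0.025 m) or (horizontal distance between riser1_mid and berth_b below 0.01 m and angle between the x axis of each of riser1_mid, riser2_mid and the x axis of slab_mid, either way round below 0.17 rad and z of riser1_mid in the frame of slab_mid between 0.017 and 0.025 m and angle between each of riser1_mid, riser2_mid's own z axis and vertical below 0.1 rad and horizontal distance between riser2_mid and berth_a below 0.01 m and z of riser2_mid in the frame of slab_mid between 0.017 and 0.025 m)) and horizontal distance between riser3_mid and berth_c below 0.01 m and angle between the x axis of riser3_mid and the y axis of slab_mid, either way round below 0.17 rad and z of riser3_mid in the frame of slab_mid between 0.017 and 0.025 m and angle between riser3_mid's own z axis and vertical below 0.1 rad and contact force between each of riser1, riser2, riser3 and the arm below 0.3 N and contact force between each of riser1, riser2, riser3 and the fingers below 0.3 N), for 0.3 s.
2. the gripper holds the gate at half travel (value of joint gate between 0.029 and 0.041 m and velocity of joint gate between -0.01 and 0.01 m/s and contact force between gate and the fingers above 3 N), for 0.4 s.
At the end, for the whole second after the job is handed in: Each block lies upright on the slab in its own berth, centre within 10 mm and length within 0.17 rad, untouched by the robot; the gate is still, held by the fingers (over 3 N) at half travel, 35 mm give or take 6 mm (all of step 1 and all of step 2); the arm keeps its last pose, push and grip.
It fails at once if another thing on the bench was disturbed (moved by over 30 mm) (distance of any of spray_can, bottle, bush, collar, wrench, screwdriver, nut_tray from where it was at the start of the episode above 0.03 m).
It fails at once if the block already on the slab was knocked (moved by over 10 mm) (distance of riser3_mid from where it was at the start of the episode above 0.01 m).
It also fails if it takes over 72 s, if anything falls off the work surface, if the arm or the gripper's body presses on something with over 40 N, if the wrist force passes 120 N, or if a joint passes its speed limit or range.

## Working session

There is one attempt and no reset: what is moved stays moved. The work goes in short steps, Python scripts to look and compute and a shell command to move; the robot and the scene stay as the last step left them, time stands still between calls to the robot, and variables do not carry over. Pictures are saved under pics/ and viewed, at most 13 in all, crops included, and the job is handed in when it is done.

```bash
mkdir -p pics; ls; python3 - <<'E'
from cell import observe, vision, ticket
import cv2,json
s=observe(); print(s)
for n in("scene","top"):
    p=vision.camera_params(n);print(n,p)
    cv2.imwrite(f"pics/{n}0.png",cv2.resize(vision.grab_frame(n)[:,:,::-1],None,fx=1.5,fy=1.5))
E
```

```text
pics
{'clock': 0.0, 'joint_positions': array([-77.36125993,  23.6001606 ,  -0.72818162,  91.50674189,
         0.32084769,  64.99284122,  -4.70831679]), 'qd': array([-0.03054897,  0.03790853, -0.03243372, -0.05333021,  0.05224492,
       -0.09941654,  0.02053567]), 'joint_efforts': array([-1.50549873e-03, -6.00619268e+01,  6.81650788e-01, -2.99415690e+01,
        1.38788600e-02,  1.04267558e-02, -2.54137967e-05]), 'position': array([0.17788974, 0.59860932, 0.2414323 ]), 'tool_rot': array([-1.79902550e+02,  7.03848492e-03,  1.63456363e+02]), 'force': array([ 0.30884777,  0.28669753, -0.04708492]), 'wrist_torque': array([ 0.01398897,  0.03982609, -0.04303502]), 'grip_force': 0.0, 'finger_gap': 1.0048372796629323}
scene {'intrinsics': array([[461.84103893,   0.        , 254.60589307],
       [  0.        , 461.84103893, 200.88909277],
       [  0.        ,   0.        ,   1.        ]]), 'k1': -0.11609000319574403, 'position': array([ 1.1263273 , -0.47075946,  0.89808746]), 'rotation': array([-135.26709566,   -0.86955621,   58.0749078 ])}
top {'intrinsics': array([[468.72704438,   0.        , 246.09623472],
       [  0.        , 468.72704438, 185.80596907],
       [  0.        ,   0.        ,   1.        ]]), 'k1': -0.08423323976749247, 'position': array([ 0.30765909, -0.04099539,  1.48050977]), 'rotation': array([-1.71386223e+02, -9.88457647e-02, -8.83309164e+01])}
```

View pics/scene0.png

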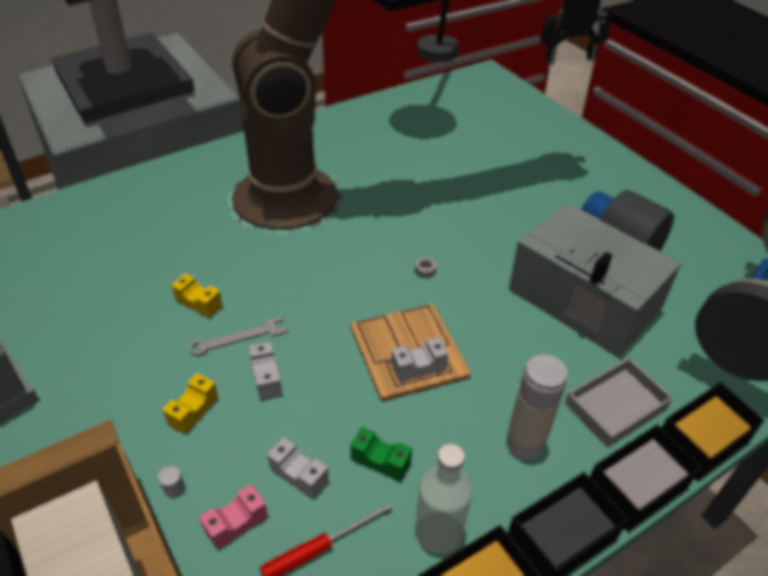

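View pics/top0.png

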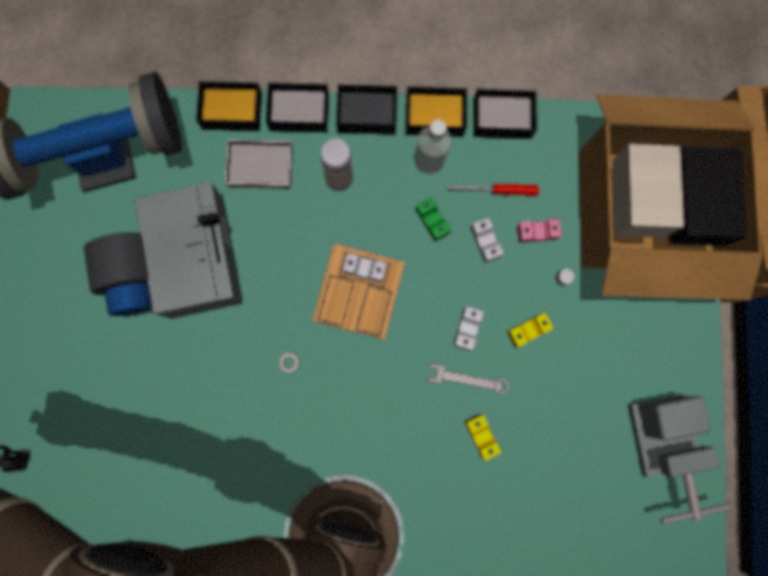

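The scene shows the slab with its crosswise block at (420,357) and the blower at (595,270).

The top view has these candidate blocks (1.5x pixels):
- grey at (469,328) and (487,240)
- yellow at (531,330) and (483,437)
- green at (433,219)
- pink at (540,231)

The two loose grey aluminium ones fit the description. The coloured ones are look-alikes. I'll confirm this in an enlarged crop.

```bash
cat > h.py <<'E'
import numpy as np,cv2
from scipy.spatial.transform import Rotation as R
from cell import observe, vision, ticket
def cam(n):
    p=vision.camera_params(n);return p['intrinsics'],p['k1'],np.array(p['position']),R.from_euler('xyz',p['rotation'],degrees=True).as_matrix()
def ray(n,uv):
    K,k1,c,M=cam(n);d=cv2.undistortPoints(np.float64(uv).reshape(-1,1,2),K,np.array([k1,0,0,0.]))[:,0]
    return c,np.c_[d,np.ones(len(d))]@M.T
def plane(n,uv,z):
    c,d=ray(n,uv);return c+d*((z-c[2])/d[:,2])[:,None]
def proj(n,P):
    K,k1,c,M=cam(n);q=(np.float64(P).reshape(-1,3)-c)@M
    return cv2.projectPoints(q,np.zeros(3),np.zeros(3),K,np.array([k1,0,0,0.]))[0][:,0]
E
python3 - <<'E'
from h import *
im=vision.grab_frame('top');cv2.imwrite('t.png',im[:,:,::-1]);cv2.imwrite('s.png',vision.grab_frame('scene')[:,:,::-1])
b=im[:,:,::-1]
a=cv2.resize(b[120:240,275:375],None,fx=5,fy=5,interpolation=cv2.INTER_CUBIC)[:600,:400]
c=cv2.resize(b[120:240,205:285],None,fx=5,fy=5,interpolation=cv2.INTER_CUBIC)
cv2.imwrite('pics/crop1.png',np.hstack([c,a]))
e=cv2.resize(b[115:215,80:170],None,fx=5,fy=5,interpolation=cv2.INTER_CUBIC)
s=cv2.imread('s.png');f=cv2.resize(s[130:240,340:460],None,fx=3,fy=3,interpolation=cv2.INTER_CUBIC)
o=np.zeros((500,800,3),np.uint8);o[:500,:450]=e;o[:330,450:800]=f[:,:350];cv2.imwrite('pics/crop2.png',o)
E
```

```text
(no output)
```

View pics/crop1.png

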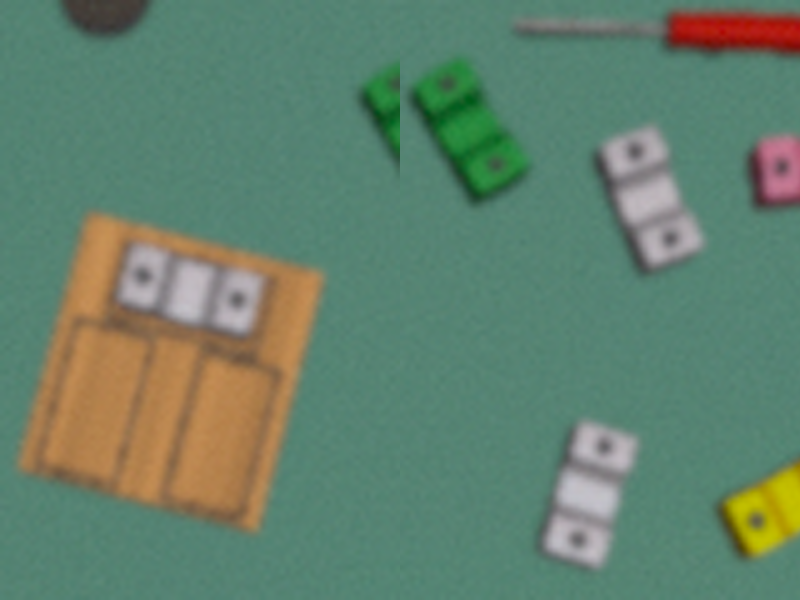

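View pics/crop2.png

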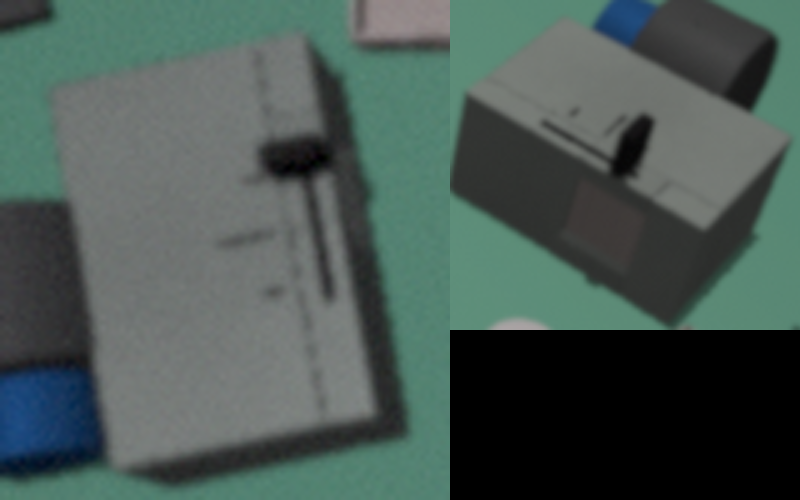

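Crop 1 confirms the two loose grey blocks: bolt holes at crop (635,152)/(671,238) and (605,447)/(578,539). The slab corners and the two empty berths are visible as well. Crop 2 shows the tab at crop (297,157), the half line at (245,240), and the closed and open ticks at (255,180) and (273,292). Next I'll turn these into positions.

```bash
cat > m.py <<'E'
from h import *
T=lambda L,ox,oy:np.array([[ox+x/5-.4,oy+y/5-.4] for x,y in L])  # cv2.resize centre offset
L=lambda pts:T([(x-400,y) for x,y in pts],275,120)
def blk(uv,z):
    P=plane('top',uv,z);d=P[1]-P[0];return P.mean(0)[:2].round(4),np.degrees(np.arctan2(d[1],d[0])).round(1),np.linalg.norm(d).round(4)
print('far',blk(L([(635,152),(671,238)]),.042));print('near',blk(L([(605,447),(578,539)]),.042))
print('riser3',blk(T([(143,275),(237,299)],205,120),.057))
S=plane('top',T([(88,213),(323,272),(258,531),(20,468)],205,120),.015)
print('slab',S.round(4)[:,:2].tolist(),np.linalg.norm(np.diff(S,axis=0),axis=1).round(4),S.mean(0).round(4))
A=plane('top',T([(78,318),(152,341),(120,486),(38,472)],205,120),.015);B=plane('top',T([(203,350),(280,371),(240,519),(165,501)],205,120),.015)
print('berths',A.mean(0).round(4),B.mean(0).round(4))
g=lambda l:T(l,80,115)
print('tab top',plane('top',g([(297,155)]),.169).round(4))
m=plane('top',g([(255,180),(245,240),(273,292),(308,180),(330,298)]),.12);print('lines',m.round(4))
q=plane('top',g([(52,90),(305,35),(375,415),(108,468)]),.12);print('box',q.round(4),np.linalg.norm(np.diff(q,axis=0),axis=1))
E
python3 m.py
```

```text
far (array([ 0.6193, -0.2829]), np.float64(-157.3), np.float64(0.0591))
near (array([ 0.4308, -0.2457]), np.float64(164.2), np.float64(0.0595))
riser3 (array([ 0.5504, -0.0256]), np.float64(-102.8), np.float64(0.0598))
slab [[0.6035, 0.0413], [0.5697, -0.1093], [0.4043, -0.0723], [0.4393, 0.078]] [0.1543 0.1695 0.1543] [ 0.5042 -0.0156  0.015 ]
berths [0.4812 0.0311 0.015 ] [ 0.4639 -0.0481  0.015 ]
tab top [[0.6143 0.2743 0.169 ]]
lines [[0.6099 0.3104 0.12  ]
 [0.5732 0.3139 0.12  ]
 [0.5423 0.295  0.12  ]
 [0.6107 0.2785 0.12  ]
 [0.5397 0.2607 0.12  ]]
box [[0.6622 0.4383 0.12  ]
 [0.7001 0.2863 0.12  ]
 [0.4709 0.2299 0.12  ]
 [0.4347 0.3862 0.12  ]] [0.15663996 0.23604699 0.16039645]
```

```bash
cat > d.py <<'E'
import sys
from h import *
x,y,z,yaw=map(float,sys.argv[1:5]);s=observe()
M=R.from_euler('xyz',s['tool_rot'],degrees=True);G=R.from_euler('xyz',[180,0,yaw],degrees=True)
t=M.as_matrix().T@(np.array([x,y,z])-s['position'])/.04
print('units tool',t.round(2),'turn',((M.inv()*G).as_rotvec()/np.pi).round(4),'pos',s['position'].round(4),s['tool_rot'].round(1),'t',round(s['clock'],2),'F',s['force'].round(1),'gap',round(s['finger_gap'],3),'gf',round(s['grip_force'],1))
E
python3 d.py 0.4308 -0.2457 0.24 164.2
```

```text
units tool [-12.07 -18.44   0.06] turn [-0.0003  0.     -0.0042] pos [0.1779 0.5988 0.2418] [-179.9    0.   163.5] t 0.2 F [-0.2  0.9  1.3] gap 0.999 gf 0.0
```

```bash
python3 -m creep '[{"turn":[0,0,0],"translation":[-0.7,-0.5,0],"grip":1},{"turn":[0,0,0],"translation":[-0.8,-0.7,0],"grip":1},{"turn":[0,0,0],"translation":[-0.8,-0.8,0],"grip":1},{"turn":[0,0,0],"translation":[-0.8,-0.9,0],"grip":1},{"turn":[0,0,0],"translation":[-0.8,-0.9,0],"grip":1},{"turn":[0,0,0],"translation":[-0.8,-0.9,0],"grip":1},{"turn":[0,0,0],"translation":[-0.8,-0.9,0],"grip":1},{"turn":[0,0,0],"translation":[-0.8,-0.9,0],"grip":1},{"turn":[0,0,0],"translation":[-0.8,-0.9,0],"grip":1},{"turn":[0,0,-0.004],"translation":[-0.8,-0.9,0],"grip":1}]'; python3 d.py 0.4308 -0.2457 0.24 164.2
```

```text
clock: 1.2
position: [0.3868, 0.189, 0.2425]
tool_rot: [180.0, 0.0, 164.2]
force: [0.2, 0.1, 0.4]
finger_gap: 1.001
grip_force: 0.0
units tool [ -4.02 -10.16   0.06] turn [ 0.0002  0.0001 -0.0001] pos [0.3868 0.189  0.2425] [180.    0.  164.2] t 1.2 F [0.2 0.1 0.4] gap 1.001 gf 0.0
```

```bash
python3 -m creep '[{"turn":[0,0,0],"translation":[-0.4,-1,0],"grip":1},{"turn":[0,0,0],"translation":[-0.4,-1,0],"grip":1},{"turn":[0,0,0],"translation":[-0.4,-1,0],"grip":1},{"turn":[0,0,0],"translation":[-0.4,-1,0],"grip":1},{"turn":[0,0,0],"translation":[-0.4,-1,0],"grip":1},{"turn":[0,0,0],"translation":[-0.4,-1,0],"grip":1},{"turn":[0,0,0],"translation":[-0.4,-1,0],"grip":1},{"turn":[0,0,0],"translation":[-0.4,-1,0],"grip":1},{"turn":[0,0,0],"translation":[-0.4,-1,0.5],"grip":1},{"turn":[0,0,0],"translation":[-0.3,-0.9,0.7],"grip":1}]'; python3 d.py 0.4308 -0.2457 0.12 164.2
```

```text
clock: 2.2
position: [0.4297, -0.2352, 0.195]
tool_rot: [-180.0, 0.3, 164.2]
force: [1.0, 0.6, -0.3]
finger_gap: 1.001
grip_force: 0.0
units tool [-0.09 -0.25  1.88] turn [-0.      0.0014 -0.    ] pos [ 0.4297 -0.2352  0.195 ] [-180.     0.3  164.2] t 2.2 F [ 1.   0.6 -0.3] gap 1.001 gf 0.0
```

```bash
python3 -m creep '[{"turn":[0,0,0],"translation":[0,0,0.9],"grip":1},{"turn":[0,0,0],"translation":[0,0,0.9],"grip":1},{"turn":[0,0,0],"translation":[0,0,0.9],"grip":1},{"turn":[0,0,0],"translation":[0,0,0],"grip":1},{"turn":[0,0,0],"translation":[0,0,0],"grip":1}]'; python3 d.py 0.4308 -0.2457 0.016 164.2
```

```text
clock: 2.7
position: [0.4282, -0.2329, 0.0866]
tool_rot: [-180.0, -0.1, 164.1]
force: [-0.3, -0.6, 1.0]
finger_gap: 1.0
grip_force: 0.0
units tool [-0.15 -0.29  1.76] turn [-0.0001 -0.0004 -0.0003] pos [ 0.4282 -0.2329  0.0866] [-1.800e+02 -1.000e-01  1.641e+02] t 2.7 F [-0.3 -0.6  1. ] gap 1.0 gf 0.0
```

```bash
python3 -m creep '[{"turn":[0,0,0],"translation":[-0.15,-0.3,0],"grip":1},{"turn":[0,0,0],"translation":[0,0,0.6],"grip":1},{"turn":[0,0,0],"translation":[0,0,0.6],"grip":1},{"turn":[0,0,0],"translation":[0,0,0.5],"grip":1},{"turn":[0,0,0],"translation":[0,0,0],"grip":1},{"turn":[0,0,0],"translation":[0,0,0],"grip":1}]'; python3 d.py 0.4308 -0.2457 0.016 164.2; python3 - <<'E'
from h import *
i=vision.grab_frame('scene')[:,:,::-1];cv2.imwrite('pics/g1.png',cv2.resize(i[170:310,90:260],None,fx=4,fy=4))
E
```

```text
clock: 3.3
position: [0.4319, -0.247, 0.0198]
tool_rot: [-180.0, 0.1, 164.1]
force: [0.1, 0.6, 0.1]
finger_gap: 1.0
grip_force: 0.0
units tool [0.04 0.02 0.09] turn [-0.0001  0.0007 -0.0003] pos [ 0.4319 -0.247   0.0198] [-1.800e+02  1.000e-01  1.641e+02] t 3.3 F [0.1 0.6 0.1] gap 1.0 gf 0.0
```

View pics/g1.png

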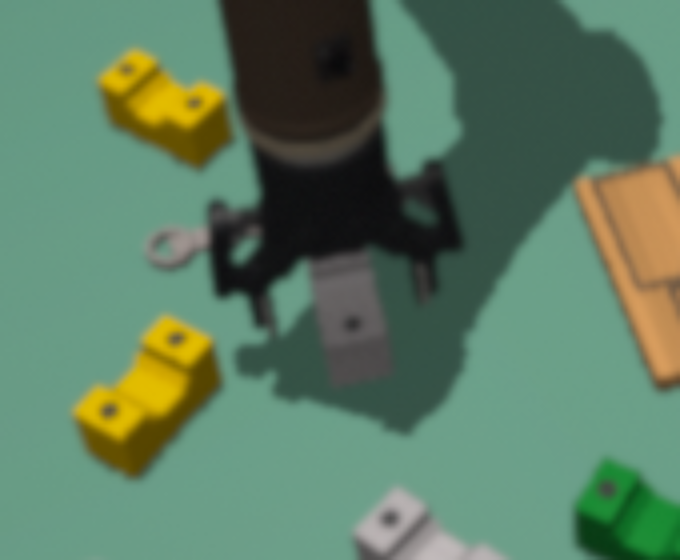

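The grey block at crop (350,310) sits between the open fingers at (265,310) and (425,280), well centred. Closing now.

```bash
python3 -m creep '[{"turn":[0,0,0],"translation":[0,0,0.1],"grip":-1},{"turn":[0,0,0],"translation":[0,0,0],"grip":-1},{"turn":[0,0,0],"translation":[0,0,0],"grip":-1},{"turn":[0,0,0],"translation":[0,0,0],"grip":-1},{"turn":[0,0,0],"translation":[0,0,0],"grip":-1},{"turn":[0,0,0],"translation":[0,0,0],"grip":-1},{"turn":[0,0,0],"translation":[0,0,0],"grip":-1}]'; python3 d.py 0.4308 -0.2457 0.13 167.3
```

```text
clock: 4.05
position: [0.4313, -0.2459, 0.0149]
tool_rot: [180.0, 0.0, 164.2]
force: [-2.2, 1.6, 6.5]
finger_gap: 0.435
grip_force: 60.2
units tool [ 0.01  0.   -2.88] turn [ 0.0001  0.0003 -0.0173] pos [ 0.4313 -0.2459  0.0149] [180.    0.  164.2] t 4.05 F [-2.2  1.6  6.5] gap 0.435 gf 60.2
```

```bash
python3 -m creep '[{"turn":[0,0,0],"translation":[0,0,-0.4],"grip":-1},{"turn":[0,0,0],"translation":[0,0,-0.7],"grip":-1},{"turn":[0,0,0],"translation":[0,0,-0.8],"grip":-1},{"turn":[0,0,-0.009],"translation":[0,0,-0.6],"grip":-1},{"turn":[0,0,-0.008],"translation":[0,0,0],"grip":-1},{"turn":[0,0,0],"translation":[0,0,0],"grip":-1}]'; python3 d.py 0.4812 0.0311 0.115 167.3
```

```text
clock: 4.65
position: [0.431, -0.2454, 0.1142]
tool_rot: [180.0, 0.0, 167.3]
force: [0.4, -0.4, -3.5]
finger_gap: 0.428
grip_force: 61.3
units tool [ 0.29  7.02 -0.02] turn [0.0002 0.0002 0.    ] pos [ 0.431  -0.2454  0.1142] [180.    0.  167.3] t 4.65 F [ 0.4 -0.4 -3.5] gap 0.428 gf 61.3
```

```bash
python3 -m creep '[{"turn":[0,0,0],"translation":[0.3,0.5,0],"grip":-1},{"turn":[0,0,0],"translation":[0,0.8,0],"grip":-1},{"turn":[0,0,0],"translation":[0,0.9,0],"grip":-1},{"turn":[0,0,0],"translation":[0,0.9,0],"grip":-1},{"turn":[0,0,0],"translation":[0,0.9,0],"grip":-1},{"turn":[0,0,0],"translation":[0,0.9,0],"grip":-1},{"turn":[0,0,0],"translation":[0,0.9,0],"grip":-1},{"turn":[0,0,0],"translation":[0,0.8,0],"grip":-1},{"turn":[0,0,0],"translation":[0,0.4,0],"grip":-1},{"turn":[0,0,0],"translation":[0,0,0],"grip":-1}]'; python3 -m creep '[{"turn":[0,0,0],"translation":[0,0,0],"grip":-1},{"turn":[0,0,0],"translation":[0,0,0],"grip":-1}]'; python3 d.py 0.4812 0.0311 0.031 167.3; python3 - <<'E'
from h import *
a=vision.grab_frame('scene')[:,:,::-1];b=vision.grab_frame('top')[:,:,::-1]
cv2.imwrite('pics/p1.png',np.hstack([cv2.resize(a[150:290,200:330],None,fx=3,fy=3),cv2.resize(b[140:260,190:300],None,fx=3.5,fy=3.5)]))if 0 else cv2.imwrite('pics/p1.png',np.hstack([cv2.resize(a[150:290,210:340],(390,420)),cv2.resize(b[130:270,190:320],(390,420))]))
E
```

```text
clock: 5.65
position: [0.4805, 0.0327, 0.1126]
tool_rot: [-180.0, -0.1, 167.5]
force: [-0.1, -1.5, -3.9]
finger_gap: 0.431
grip_force: 61.2
clock: 5.85
position: [0.4803, 0.0285, 0.1136]
tool_rot: [-179.9, -0.1, 167.1]
force: [-0.5, -0.8, -2.6]
finger_gap: 0.433
grip_force: 61.2
units tool [-0.01  0.07  2.06] turn [-0.0004 -0.0004 -0.001 ] pos [0.4803 0.0285 0.1136] [-1.799e+02 -1.000e-01  1.671e+02] t 5.85 F [-0.5 -0.8 -2.6] gap 0.433 gf 61.2
```

View pics/p1.png

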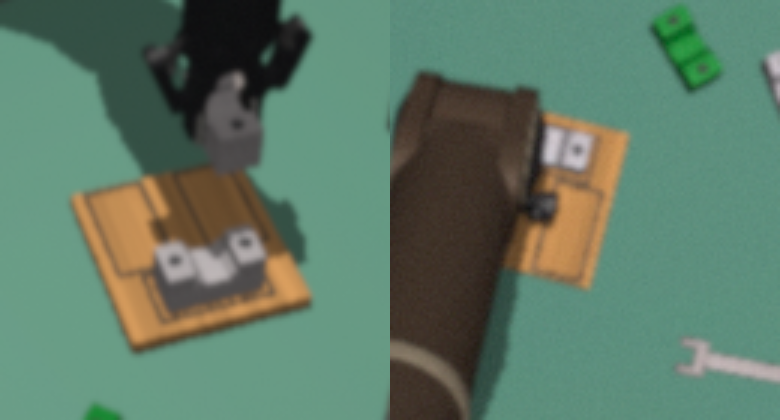

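The carried block hangs upright over berth A, its front hole at left-crop (238,124). The third block is untouched, at (210,262). I'll check how the block sits in the grip from that hole.

```bash
python3 - <<'E'
from h import *
P=plane('scene',[[210+238/3-.3,150+124/3-.3]],.1407)[0];print(P.round(4),'expected',0.4803+.03*.975,0.0285-.03*.22)
E
python3 -m creep '[{"turn":[0,0,0],"translation":[0,0.06,0.5],"grip":-1},{"turn":[0,0,0],"translation":[0,0,0.6],"grip":-1},{"turn":[0,0,0],"translation":[0,0,0.5],"grip":-1},{"turn":[0,0,0],"translation":[0,0,0],"grip":-1},{"turn":[0,0,0],"translation":[0,0,0],"grip":-1},{"turn":[0,0,0],"translation":[0,0,0],"grip":-1}]'; python3 d.py 0.4812 0.0311 0.031 167.3
```

```text
[0.5096 0.0229 0.1407] expected 0.50955 0.021900000000000003
clock: 6.55
position: [0.4824, 0.0318, 0.0513]
tool_rot: [180.0, 0.1, 167.2]
force: [0.3, 0.8, -2.9]
finger_gap: 0.434
grip_force: 61.0
units tool [ 0.03 -0.02  0.51] turn [ 0.0002  0.0005 -0.0007] pos [0.4824 0.0318 0.0513] [1.800e+02 1.000e-01 1.672e+02] t 6.55 F [ 0.3  0.8 -2.9] gap 0.434 gf 61.0
```

Excellent agreement. Lower to contact.

```bash
python3 -m creep '[{"turn":[0,0,0],"translation":[0,0,0.25],"grip":-1},{"turn":[0,0,0],"translation":[0,0,0.2],"grip":-1},{"turn":[0,0,0],"translation":[0,0,0.05],"grip":-1},{"turn":[0,0,0],"translation":[0,0,0],"grip":-1},{"turn":[0,0,0],"translation":[0,0,0],"grip":-1}]'; python3 d.py 0.4812 0.0311 0.030 167.3
```

```text
clock: 7.05
position: [0.4816, 0.0322, 0.0301]
tool_rot: [-180.0, -0.0, 167.2]
force: [0.5, -0.3, -2.3]
finger_gap: 0.434
grip_force: 61.4
units tool [ 0.   -0.03  0.  ] turn [-0.     -0.0001 -0.0004] pos [0.4816 0.0322 0.0301] [-180.    -0.   167.2] t 7.05 F [ 0.5 -0.3 -2.3] gap 0.434 gf 61.4
```

```bash
python3 -m creep '[{"turn":[0,0,0],"translation":[0,0,0.02],"grip":-1},{"turn":[0,0,0],"translation":[0,0,0.02],"grip":-1},{"turn":[0,0,0],"translation":[0,0,0],"grip":-1}]'; python3 d.py 0.4812 0.0311 0.030 167.3
```

```text
clock: 7.35
position: [0.4817, 0.0322, 0.0299]
tool_rot: [179.9, -0.0, 167.2]
force: [-6.1, -0.4, 18.2]
finger_gap: 0.429
grip_force: 64.0
units tool [ 0.01 -0.03 -0.  ] turn [ 0.0004 -0.     -0.0004] pos [0.4817 0.0322 0.0299] [179.9  -0.  167.2] t 7.35 F [-6.1 -0.4 18.2] gap 0.429 gf 64.0
```

```bash
python3 -m creep '[{"turn":[0,0,0],"translation":[0,0,-0.03],"grip":-1},{"turn":[0,0,0],"translation":[0,0,0],"grip":0.3},{"turn":[0,0,0],"translation":[0,0,0],"grip":0.5},{"turn":[0,0,0],"translation":[0,0,0],"grip":0.7},{"turn":[0,0,0],"translation":[0,0,0],"grip":1},{"turn":[0,0,0],"translation":[0,0,0],"grip":1},{"turn":[0,0,0],"translation":[0,0,-0.4],"grip":1},{"turn":[0,0,0],"translation":[0,0,-0.9],"grip":1},{"turn":[0,0,0],"translation":[0,0,-1],"grip":1},{"turn":[0,0,0],"translation":[0,0,-1],"grip":1}]'; python3 d.py 0.6193 -0.2829 0.14 202.7
```

```text
clock: 8.35
position: [0.4812, 0.0319, 0.163]
tool_rot: [-179.9, -0.0, 167.2]
force: [0.6, 0.9, 1.0]
finger_gap: 1.002
grip_force: 0.0
units tool [-5.11 -6.91  0.58] turn [-0.0002 -0.0003 -0.1972] pos [0.4812 0.0319 0.163 ] [-179.9   -0.   167.2] t 8.35 F [0.6 0.9 1. ] gap 1.002 gf 0.0
```

```bash
python3 -m creep '[{"turn":[0,0,0],"translation":[-0.4,-0.6,0],"grip":1},{"turn":[0,0,0],"translation":[-0.7,-0.9,0],"grip":1},{"turn":[0,0,0],"translation":[-0.7,-0.9,0],"grip":1},{"turn":[0,0,0],"translation":[-0.7,-0.9,0],"grip":1},{"turn":[0,0,0],"translation":[-0.7,-0.9,0],"grip":1},{"turn":[0,0,0],"translation":[-0.7,-0.9,0],"grip":1},{"turn":[0,0,0],"translation":[-0.7,-0.9,0],"grip":1},{"turn":[0,0,-0.03],"translation":[-0.5,-0.9,0],"grip":0.6},{"turn":[0,0,-0.04],"translation":[0,0,0],"grip":0.4},{"turn":[0,0,-0.04],"translation":[0,0,0],"grip":0.4}]'; python3 -m creep '[{"turn":[0,0,-0.04],"translation":[0,0,0],"grip":0.4},{"turn":[0,0,-0.04],"translation":[0,0,0],"grip":0.4},{"turn":[0,0,0],"translation":[0,0,0],"grip":0.4},{"turn":[0,0,0],"translation":[0,0,0],"grip":0.4}]'; python3 d.py 0.6193 -0.2829 0.08 202.7
```

```text
clock: 9.35
position: [0.6189, -0.2843, 0.161]
tool_rot: [-180.0, -0.1, -172.8]
force: [-0.1, -0.1, 0.3]
finger_gap: 0.701
grip_force: 0.0
clock: 9.75
position: [0.6195, -0.2821, 0.1617]
tool_rot: [180.0, -0.0, -158.8]
force: [-0.0, 0.4, 0.7]
finger_gap: 0.697
grip_force: 0.0
units tool [ 0.01 -0.02  2.04] turn [ 0.0001 -0.     -0.0082] pos [ 0.6195 -0.2821  0.1617] [ 180.    -0.  -158.8] t 9.75 F [-0.   0.4  0.7] gap 0.697 gf 0.0
```

```bash
python3 -m creep '[{"turn":[0,0,-0.008],"translation":[0,0,0.6],"grip":0.4},{"turn":[0,0,0],"translation":[0,0,0.8],"grip":0.4},{"turn":[0,0,0],"translation":[0,0,0.8],"grip":0.4},{"turn":[0,0,0],"translation":[0,0,0],"grip":0.4},{"turn":[0,0,0],"translation":[0,0,0],"grip":0.4}]'; python3 d.py 0.6193 -0.2829 0.017 202.7; python3 - <<'E'
from h import *
i=vision.grab_frame('scene')[:,:,::-1];cv2.imwrite('pics/g2.png',cv2.resize(i[250:370,110:290],None,fx=4,fy=4))
E
```

```text
clock: 10.25
position: [0.6195, -0.2821, 0.074]
tool_rot: [180.0, -0.1, -157.2]
force: [-1.2, -0.1, 0.9]
finger_gap: 0.696
grip_force: 0.0
units tool [ 0.01 -0.02  1.42] turn [ 0.0001 -0.0003  0.0004] pos [ 0.6195 -0.2821  0.074 ] [ 1.800e+02 -1.000e-01 -1.572e+02] t 10.25 F [-1.2 -0.1  0.9] gap 0.696 gf 0.0
```

View pics/g2.png

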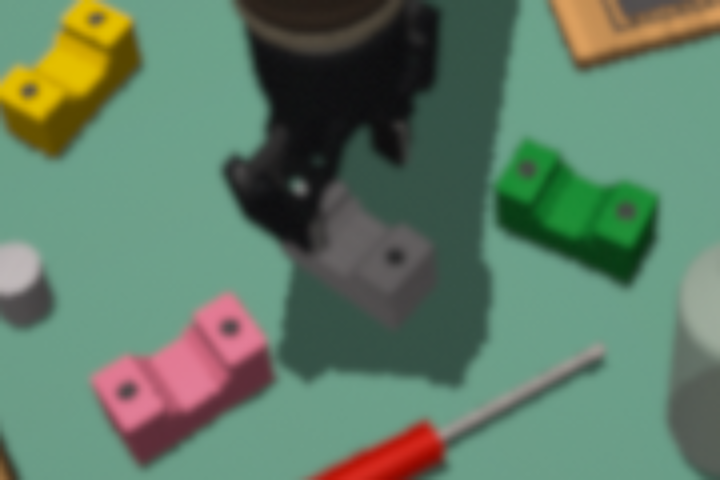

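The fingers at (310,230) and (395,140) straddle the grey block, whose hole is at (395,257). The pink block at (230,330) and the green one at (530,170) are clear. Descending and gripping.

```bash
python3 -m creep '[{"turn":[0,0,0],"translation":[0,0,0.5],"grip":0.4},{"turn":[0,0,0],"translation":[0,0,0.6],"grip":0.4},{"turn":[0,0,0],"translation":[0,0,0.35],"grip":0.4},{"turn":[0,0,0],"translation":[0,0,0],"grip":0.4},{"turn":[0,0,0],"translation":[0,0,0],"grip":-1},{"turn":[0,0,0],"translation":[0,0,0],"grip":-1},{"turn":[0,0,0],"translation":[0,0,0],"grip":-1},{"turn":[0,0,0],"translation":[0,0,0],"grip":-1},{"turn":[0,0,0],"translation":[0,0,0],"grip":-1}]'; python3 d.py 0.6193 -0.2829 0.13 202.7
```

```text
clock: 11.2
position: [0.6207, -0.2828, 0.0178]
tool_rot: [-179.9, 0.1, -157.1]
force: [-0.1, 0.3, 6.5]
finger_gap: 0.429
grip_force: 62.7
units tool [ 0.03  0.01 -2.81] turn [-0.0007  0.0007  0.0009] pos [ 0.6207 -0.2828  0.0178] [-1.799e+02  1.000e-01 -1.571e+02] t 11.2 F [-0.1  0.3  6.5] gap 0.429 gf 62.7
```

```bash
python3 -m creep '[{"turn":[0,0,0],"translation":[0,0,-0.4],"grip":-1},{"turn":[0,0,0],"translation":[0,0,-0.7],"grip":-1},{"turn":[0,0,0],"translation":[0,0,-0.8],"grip":-1},{"turn":[0,0,0],"translation":[0,0,-0.8],"grip":-1},{"turn":[0,0,0.04],"translation":[0,0,-0.2],"grip":-1},{"turn":[0,0,0.04],"translation":[0,0,0],"grip":-1},{"turn":[0,0,0.04],"translation":[0,0,0],"grip":-1},{"turn":[0,0,0.04],"translation":[0,0,0],"grip":-1},{"turn":[0,0,0.038],"translation":[0,0,0],"grip":-1},{"turn":[0,0,0],"translation":[0,0,0],"grip":-1}]'; python3 d.py 0.465 -0.0481 0.13 167.3
```

```text
clock: 12.2
position: [0.6195, -0.2814, 0.1324]
tool_rot: [180.0, -0.0, 167.2]
force: [0.3, 0.4, -3.5]
finger_gap: 0.435
grip_force: 61.6
units tool [5.06 4.83 0.06] turn [ 0.0001 -0.0001 -0.0008] pos [ 0.6195 -0.2814  0.1324] [180.   -0.  167.2] t 12.2 F [ 0.3  0.4 -3.5] gap 0.435 gf 61.6
```

```bash
python3 -m creep '[{"turn":[0,0,0],"translation":[0.5,0.4,0],"grip":-1},{"turn":[0,0,0],"translation":[0.8,0.7,0],"grip":-1},{"turn":[0,0,0],"translation":[0.8,0.8,0],"grip":-1},{"turn":[0,0,0],"translation":[0.8,0.8,0],"grip":-1},{"turn":[0,0,0],"translation":[0.8,0.8,0],"grip":-1},{"turn":[0,0,0],"translation":[0.8,0.8,0],"grip":-1},{"turn":[0,0,0],"translation":[0.5,0.5,0],"grip":-1},{"turn":[0,0,0],"translation":[0,0,0],"grip":-1},{"turn":[0,0,0],"translation":[0,0,0],"grip":-1},{"turn":[0,0,0],"translation":[0,0,0],"grip":-1}]';  python3 d.py 0.465 -0.0481 0.07 167.3
```

```text
clock: 13.2
position: [0.4678, -0.0514, 0.1325]
tool_rot: [180.0, 0.1, 167.3]
force: [0.7, -0.4, -4.1]
finger_gap: 0.428
grip_force: 61.6
units tool [0.09 0.06 1.56] turn [ 0.      0.0005 -0.0001] pos [ 0.4678 -0.0514  0.1325] [1.800e+02 1.000e-01 1.673e+02] t 13.2 F [ 0.7 -0.4 -4.1] gap 0.428 gf 61.6
```

```bash
python3 -m creep '[{"turn":[0,0,0],"translation":[0.08,0.05,0.4],"grip":-1},{"turn":[0,0,0],"translation":[0,0,0.6],"grip":-1},{"turn":[0,0,0],"translation":[0,0,0.6],"grip":-1},{"turn":[0,0,0],"translation":[0,0,0.4],"grip":-1},{"turn":[0,0,0],"translation":[0,0,0],"grip":-1},{"turn":[0,0,0],"translation":[0,0,0],"grip":-1},{"turn":[0,0,0],"translation":[0,0,0],"grip":-1}]';  python3 d.py 0.465 -0.0481 0.033 167.3; python3 - <<'E'
from h import *
i=vision.grab_frame('scene')[:,:,::-1];cv2.imwrite('pics/p2.png',cv2.resize(i[170:290,200:340],None,fx=4,fy=4))
E
```

```text
clock: 13.9
position: [0.4652, -0.0486, 0.0527]
tool_rot: [180.0, 0.1, 167.2]
force: [-0.1, -0.6, -2.9]
finger_gap: 0.43
grip_force: 61.4
units tool [0.01 0.01 0.49] turn [ 0.0001  0.0005 -0.0006] pos [ 0.4652 -0.0486  0.0527] [1.800e+02 1.000e-01 1.672e+02] t 13.9 F [-0.1 -0.6 -2.9] gap 0.43 gf 61.4
```

View pics/p2.png

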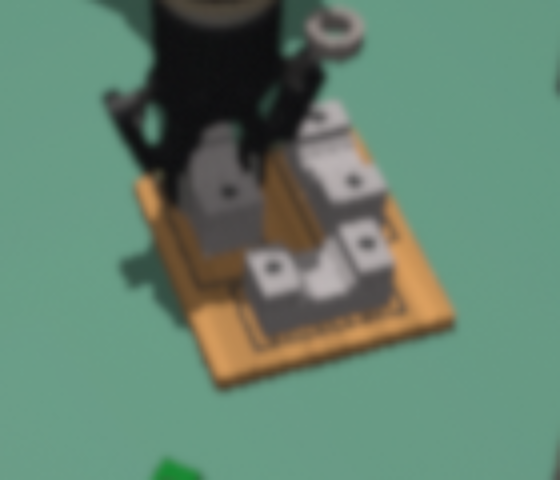

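Block 1 lies inside berth A's outline, with holes at (318,117) and (355,180). Block 2 hangs over berth B with its front hole at (230,190), and block 3 is undisturbed. Lowering to contact.

```bash
python3 - <<'E'
from h import *
P=plane('scene',[[200+x/4-.4,170+y/4-.4] for x,y in[(318,117),(355,180)]],.057);print(P.round(4),P.mean(0).round(4))
E
python3 -m creep '[{"turn":[0,0,0],"translation":[0,0,0.25],"grip":-1},{"turn":[0,0,0],"translation":[0,0,0.2],"grip":-1},{"turn":[0,0,0],"translation":[0,0,0.05],"grip":-1},{"turn":[0,0,0],"translation":[0,0,0.02],"grip":-1},{"turn":[0,0,0],"translation":[0,0,0],"grip":-1}]'; python3 d.py 0.465 -0.0481 0.033 167.3
```

```text
[[0.4521 0.0388 0.057 ]
 [0.5101 0.0275 0.057 ]] [0.4811 0.0331 0.057 ]
clock: 14.45
position: [0.4645, -0.0476, 0.0326]
tool_rot: [179.9, 0.0, 167.2]
force: [-7.6, 3.0, 33.5]
finger_gap: 0.429
grip_force: 66.0
units tool [-0.01 -0.01 -0.01] turn [ 0.0008  0.     -0.0003] pos [ 0.4645 -0.0476  0.0326] [179.9   0.  167.2] t 14.45 F [-7.6  3.  33.5] gap 0.429 gf 66.0
```

```bash
python3 -m creep '[{"turn":[0,0,0],"translation":[0,0,-0.04],"grip":-1},{"turn":[0,0,0],"translation":[0,0,0],"grip":0.1},{"turn":[0,0,0],"translation":[0,0,0],"grip":0.3},{"turn":[0,0,0],"translation":[0,0,0],"grip":0.4},{"turn":[0,0,0],"translation":[0,0,0],"grip":0.4},{"turn":[0,0,0],"translation":[0,0,-0.4],"grip":0.4},{"turn":[0,0,0],"translation":[0,0,-0.9],"grip":0.4},{"turn":[0,0,0],"translation":[0,0,-1],"grip":0.4},{"turn":[0,0,0],"translation":[0,0,-1],"grip":0.4},{"turn":[0,0,0],"translation":[0,0,-1],"grip":0.4}]'; python3 d.py 0.614 0.2735 0.24 103.8
```

```text
clock: 15.45
position: [0.464, -0.0481, 0.206]
tool_rot: [-180.0, -0.0, 167.2]
force: [0.2, 1.0, -0.5]
finger_gap: 0.7
grip_force: 0.0
units tool [-1.88  8.67 -0.85] turn [-2.000e-04 -0.000e+00  3.523e-01] pos [ 0.464  -0.0481  0.206 ] [-180.    -0.   167.2] t 15.45 F [ 0.2  1.  -0.5] gap 0.7 gf 0.0
```

```bash
python3 -m creep '[{"turn":[0,0,0],"translation":[-0.2,0.5,-0.8],"grip":0.4},{"turn":[0,0,0],"translation":[-0.2,0.9,0],"grip":0.4},{"turn":[0,0,0],"translation":[-0.2,1,0],"grip":0.4},{"turn":[0,0,0],"translation":[-0.2,1,0],"grip":0.4},{"turn":[0,0,0],"translation":[-0.2,1,0],"grip":0.4},{"turn":[0,0,0],"translation":[-0.2,1,0],"grip":0.4},{"turn":[0,0,0],"translation":[-0.2,1,0],"grip":0.4},{"turn":[0,0,0],"translation":[-0.2,1,0],"grip":0.4},{"turn":[0,0,0],"translation":[-0.2,0.9,0],"grip":0.4},{"turn":[0,0,0.03],"translation":[-0.1,0.3,0],"grip":0.4}]'; python3 -m creep '[{"turn":[0,0,0.04],"translation":[0,0,0],"grip":0.4},{"turn":[0,0,0.04],"translation":[0,0,0],"grip":0.4},{"turn":[0,0,0.04],"translation":[0,0,0],"grip":0.4},{"turn":[0,0,0.04],"translation":[0,0,0],"grip":0.4},{"turn":[0,0,0.04],"translation":[0,0,0],"grip":0.4},{"turn":[0,0,0.04],"translation":[0,0,0],"grip":0.4},{"turn":[0,0,0.04],"translation":[0,0,0],"grip":0.4},{"turn":[0,0,0.04],"translation":[0,0,0],"grip":0.4},{"turn":[0,0,0],"translation":[0,0,0],"grip":0.4},{"turn":[0,0,0],"translation":[0,0,0],"grip":0.4}]'; python3 d.py 0.614 0.2735 0.2 103.8; python3 - <<'E'
from h import *
a=vision.grab_frame('scene')[:,:,::-1];b=vision.grab_frame('top')[:,:,::-1];cv2.imwrite('t2.png',b);cv2.imwrite('s2.png',a)
cv2.imwrite('pics/q1.png',np.hstack([cv2.resize(a[110:270,220:480],(650,400))[:,:450],cv2.resize(b[150:240,200:280],(350,400))]) if 0 else np.hstack([cv2.resize(a[190:280,220:320],(400,360)),cv2.resize(a[110:200,340:440],(400,360))]))
E
```

```text
clock: 16.45
position: [0.6144, 0.2758, 0.2354]
tool_rot: [180.0, -0.1, 162.1]
force: [-0.6, -0.8, -0.1]
finger_gap: 0.699
grip_force: 0.0
clock: 17.45
position: [0.6143, 0.2708, 0.2363]
tool_rot: [-180.0, 0.0, 104.4]
force: [0.1, -0.3, -0.6]
finger_gap: 0.703
grip_force: 0.0
units tool [0.07 0.01 0.91] turn [-0.0002  0.0002  0.0036] pos [0.6143 0.2708 0.2363] [-180.     0.   104.4] t 17.45 F [ 0.1 -0.3 -0.6] gap 0.703 gf 0.0
```

View pics/q1.png

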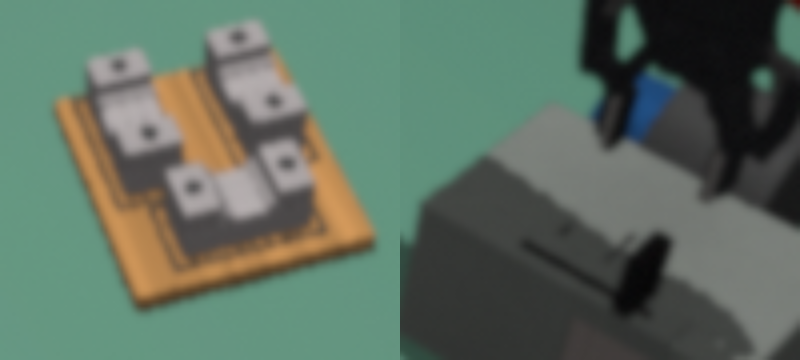

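All three blocks lie inside their outlines; hole pairs are at (119,66)/(150,132), (238,38)/(274,101) and (194,188)/(287,163). The open gripper is above and behind the tab at (648,275). I'll check the block centres and triangulate the tab.

```bash
python3 - <<'E'
from h import *
for n,h in dict(B=[(119,66),(150,132)],A=[(238,38),(274,101)],C=[(194,188),(287,163)]).items():
    P=plane('scene',[[220+x/4-.4,190+y/4-.4] for x,y in h],.057);d=P[1]-P[0];print(n,P.mean(0).round(4),np.degrees(np.arctan2(d[1],d[0])).round(1))
def blob(f,x0,y0,x1,y1,t):
    g=cv2.cvtColor(cv2.imread(f),cv2.COLOR_BGR2GRAY)[y0:y1,x0:x1];n,l,s,c=cv2.connectedComponentsWithStats((g<t).astype(np.uint8))
    for i in range(1,n):
        if s[i,4]>15:print(f,s[i],(c[i]+[x0,y0]).round(1))
    return g
blob('t.png',128,138,150,154,45);g=blob('s.png',385,160,412,192,32)
E
```

```text
B [ 0.4636 -0.047   0.057 ] -12.8
A [0.4817 0.0324 0.057 ] -11.6
C [ 0.5504 -0.0256  0.057 ] 77.9
t.png [ 5  1 16 12 99] [140.5 145.6]
s.png [  9  10  13  19 128] [399.9 179.1]
```

```bash
python3 - <<'E'
from h import *
c1,d1=ray('top',[[139.3,145.8]]);c2,d2=ray('scene',[[400.3,178.5]])
A=np.c_[d1[0],-d2[0]];t=np.linalg.lstsq(A,c2-c1,rcond=None)[0];p,q=c1+t[0]*d1[0],c2+t[1]*d2[0];print(p,q)
x=np.array([-.238,.971]);P0=np.array([.6143,.2743])
for z in(.123,.147,.169):
    print(z,proj('top',[*P0,z]).round(1),proj('scene',[*P0,z]).round(1))
E
```

```text
[0.61897255 0.27876348 0.14673054] [0.61963956 0.27956114 0.14707745]
0.123 [[142.5 149.2]] [[395.  185.1]]
0.147 [[140.7 147.4]] [[397.2 178. ]]
0.169 [[139.  145.6]] [[399.3 171.3]]
```

Triangulation gives the tab at (0.619, 0.279, 0.147), and the height matches what is given. The blocks are within 2 mm of their berth centres. Next: descend around the tab.

```bash
python3 d.py 0.617 0.277 0.14 103.8; python3 -m creep '[{"turn":[0,0,0.003],"translation":[0.14,-0.03,0.6],"grip":0.4},{"turn":[0,0,0],"translation":[0,0,0.8],"grip":0.4},{"turn":[0,0,0],"translation":[0,0,0.7],"grip":0.4},{"turn":[0,0,0],"translation":[0,0,0.3],"grip":0.4},{"turn":[0,0,0],"translation":[0,0,0],"grip":0.4},{"turn":[0,0,0],"translation":[0,0,0],"grip":0.4},{"turn":[0,0,0],"translation":[0,0,0],"grip":0.4}]'; python3 d.py 0.617 0.277 0.14 103.8; python3 - <<'E'
from h import *
a=vision.grab_frame('scene')[:,:,::-1]
cv2.imwrite('pics/q2.png',cv2.resize(a[110:210,350:450],(600,600),interpolation=cv2.INTER_CUBIC))
E
```

```text
units tool [0.13 0.1  2.41] turn [-0.0001 -0.      0.0033] pos [0.6144 0.2708 0.2366] [-180.    -0.   104.4] t 17.55 F [-0.1 -0.7 -0.2] gap 0.701 gf 0.0
clock: 18.25
position: [0.6129, 0.276, 0.1424]
tool_rot: [179.9, -0.0, 103.7]
force: [0.1, 0.4, 0.3]
finger_gap: 0.698
grip_force: 0.0
units tool [0.   0.1  0.06] turn [ 0.0008 -0.0002 -0.0006] pos [0.6129 0.276  0.1424] [179.9  -0.  103.7] t 18.25 F [0.1 0.4 0.3] gap 0.698 gf 0.0
```

View pics/q2.png

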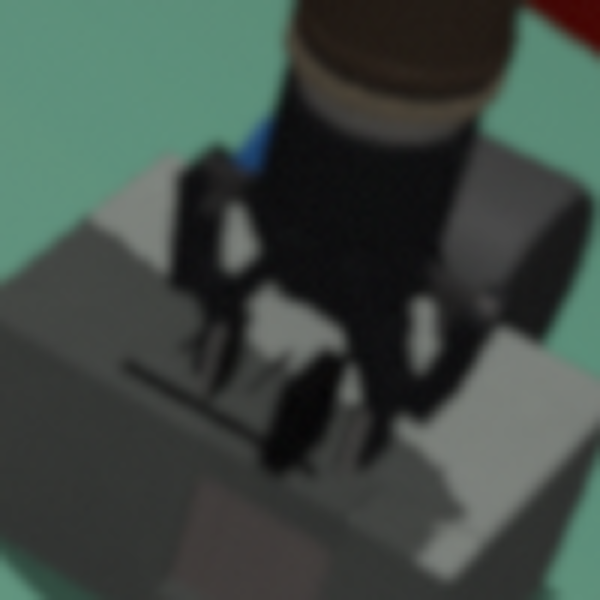

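The fingers at (228,360) and (375,440) straddle the tab at (303,410). I'll centre by 4 mm and close on it.

```bash
python3 -m creep '[{"turn":[0,0,0],"translation":[0,0.1,0.07],"grip":0.4},{"turn":[0,0,0],"translation":[0,0,0],"grip":0},{"turn":[0,0,0],"translation":[0,0,0],"grip":-0.3},{"turn":[0,0,0],"translation":[0,0,0],"grip":-1},{"turn":[0,0,0],"translation":[0,0,0],"grip":-1},{"turn":[0,0,0],"translation":[0,0,0],"grip":-1},{"turn":[0,0,0],"translation":[0,0,0],"grip":-1},{"turn":[0,0,0],"translation":[0,0,0],"grip":-1}]'; python3 d.py 0.617 0.277 0.14 103.8
```

```text
clock: 19.1
position: [0.6163, 0.2769, 0.1382]
tool_rot: [179.9, 0.0, 103.7]
force: [4.2, 1.0, -0.8]
finger_gap: 0.156
grip_force: 59.1
units tool [-0.    0.02 -0.04] turn [ 0.0004  0.     -0.0006] pos [0.6163 0.2769 0.1382] [179.9   0.  103.7] t 19.1 F [ 4.2  1.  -0.8] gap 0.156 gf 59.1
```

Gripped: gap 13 mm, about 4.3 N of spring pull. Now slide to about half.

```bash
python3 -m creep '[{"turn":[0,0,0],"translation":[0,-0.1,0],"grip":-1},{"turn":[0,0,0],"translation":[0,-0.15,0],"grip":-1},{"turn":[0,0,0],"translation":[0,-0.15,0],"grip":-1},{"turn":[0,0,0],"translation":[0,-0.15,0],"grip":-1},{"turn":[0,0,0],"translation":[0,-0.15,0],"grip":-1},{"turn":[0,0,0],"translation":[0,-0.1,0],"grip":-1},{"turn":[0,0,0],"translation":[0,-0.05,0],"grip":-1},{"turn":[0,0,0],"translation":[0,0,0],"grip":-1},{"turn":[0,0,0],"translation":[0,0,0],"grip":-1}]'; python3 - <<'E'
from h import *
import time
F=[];p=[]
for i in range(6):
    s=observe();F.append(s['force']@[.971,.2385,0]);p.append(s['position']);vision.grab_frame('scene')
print(np.round(F,2),np.mean(p,0),np.linalg.norm(np.mean(p,0)[:2]-[.6163,.2769]),s['grip_force'],s['finger_gap'],s['clock'])
a=vision.grab_frame('scene')[:,:,::-1];b=vision.grab_frame('top')[:,:,::-1]
cv2.imwrite('pics/q3.png',np.hstack([cv2.resize(a[120:220,350:450],(400,400),interpolation=cv2.INTER_CUBIC),cv2.resize(a[190:290,215:315],(400,400))]))
E
```

```text
clock: 20.0
position: [0.5842, 0.2689, 0.1382]
tool_rot: [179.8, 0.0, 103.7]
force: [9.6, 1.9, -2.9]
finger_gap: 0.154
grip_force: 58.7
[ 9.73  9.35 10.11  9.19  9.12  9.97] [0.58428729 0.2689577  0.13822931] 0.032983233525042975 58.682937026023865 0.15891226325166252 20.25
```

View pics/q3.png

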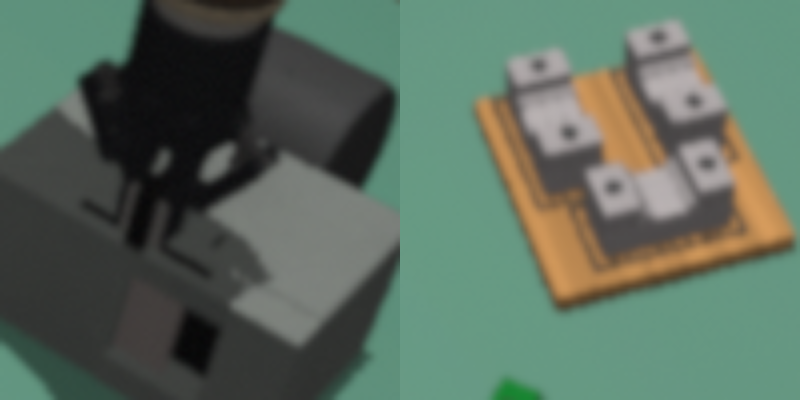

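The tab, held between the fingers at (140,215), is near mid-slot and the outlet at (195,340) is about half uncovered. The blocks are unchanged. Force of 9.6 N and 33 mm of travel agree, so I'll add 2 mm, hold, and check.

```bash
python3 -m creep '[{"turn":[0,0,0],"translation":[0,-0.05,0],"grip":-1},{"turn":[0,0,0],"translation":[0,0,0],"grip":-1},{"turn":[0,0,0],"translation":[0,0,0],"grip":-1},{"turn":[0,0,0],"translation":[0,0,0],"grip":-1},{"turn":[0,0,0],"translation":[0,0,0],"grip":-1},{"turn":[0,0,0],"translation":[0,0,0],"grip":-1},{"turn":[0,0,0],"translation":[0,0,0],"grip":-1},{"turn":[0,0,0],"translation":[0,0,0],"grip":-1}]' && python3 -c "
from cell import ticket;print(ticket.hand_in())"
```

```text
clock: 21.2
position: [0.5824, 0.2685, 0.1382]
tool_rot: [179.8, 0.0, 103.7]
force: [10.2, 1.7, -3.5]
finger_gap: 0.158
grip_force: 58.6
the job is handed in; nothing more can be done
None
```

I handed the job in at 21.2 s: both loose grey blocks were released in the two empty berths, within about 2 mm of their centres by camera, and the gripper was holding the gate at about 35 mm (half travel, about 10 N). The hand-in returned no verdict.

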